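Pop and open the blue peg tub

ROBOT

A 6-joint arm with a two-finger parallel gripper is mounted at the origin on the work surface. World frame = base frame: x ahead of the robot, y to its left, z up, the work surface at z = 0. Lengths are in m, angles in rad, forces in N, time in s.
With the tool pointing down it reaches from about 0.4 to 0.825 m from the base axis. Payload 7 kg.
Tool frame: the origin (TCP) lies on the centre line of the jaws, within the pads' length; the fingertips stand 22 mm ahead of it and the grasp point (between the pads) lies 3 mm ahead of it; z points along the fingers, y is the line along which they close (so a half turn about z gives the same grasp; the last joint's range is limited). The gripper opens to 88 mm and grips with 3 to 60 N. Pads are 19 mm wide; open, the fingers measure 130 mm over their backs; the gripper's body (78 mm by 193 mm) begins 47 mm behind the grasp point.
Start: joints at [1.602, 0.359, 0.012, 0, -1.224, -0.288], TCP at [0.171, 0.653, 0.249] pointing down, gripper open.
Joint ranges: [-3.07, 3.07], [-1.43, 2.12], [-1.02, 1.25], [-3.03, 1.67], [-3.05, -0], [-3.03, 3.03]. Speed limits (rad/s): [2.39, 2.39, 3.01, 3.14, 3.14, 3.14].

INTERFACE

Orientations are given as [roll, pitch, yaw] about the fixed x, y, z axes, in that order (R = Rz(yaw) Ry(pitch) Rx(roll)).
In Python, from station import monitor, viewer, order gives the robot as it stands. The module is installed in compiled form; this text tells all that it offers.
- The arm moves only by the tool servo_tool, never from a script. Its argument "targets" is a list of rows, each an object with "angular": the turn, a rotation vector about the tool's x, y, z in degrees, a list of three; "xyz": the shift along the tool's x, y, z in cm, a list of three; "claw": the finger opening in cm, from 0 to 8.76. A call has 1 to 20 rows; each row shifts and turns the commanded pose from where the row before left it, along the tool's axes as they then stand; what a row does not reach is not made up. A row lasts 1/10 s, in which the tool goes at most 50 mm and 8.59 degrees, less where a joint would pass 70% of its speed; a pose out of reach is approached as far as the arm can. A call is refused whole if a number of a shift passes 5 or a number of a turn 8.59, either way. A call with a gripper value outside its range is refused whole. The fingers move at their own pace and stop on an object; "force" is the grip in N (left out, the last holds). Time passes only in rows, so rows that do not move let the fingers close. It gives the time, the measured TCP pose, the force, the opening and the grip force at its end, in the units of the state.
- monitor.get_state(): the state, without advancing time (a new reading comes with each control period).
- viewer.grab_frame(name): name is "side" or "top"; returns a dict with "color" (420x560x3 uint8, blue, green, red), "fovy" (degrees; the focal length in pixels is half the picture's height over the tangent of half this angle, whatever the lens; pixels are square), "cx", "cy" (the principal point, pixels), "k1" (the pictures are not rectified: a ray, as slopes to the right and down, at radius r is drawn at 1 + k1 r^2 times it, then the intrinsics apply), "R" (3x3) and "t" (3): a world point X has camera coordinates R X + t. Camera axes: x right, y down, z forward; pixel columns grow to the right and rows downward; lengths in m; the calibration is good to about 2 mm. A picture is of the moment at which its call begins. There is no depth.
- order.job_done(): hands the job in; it is judged then, once.
The state is a dict: "t": time; "q": joint angles; "qd": joint speeds; "joint_efforts": joint torques, N m; "eef_pos": TCP position; "ee_rot": TCP orientation; "force": force on the tool from outside, world axes, zero at the start; "moment": the same for the moment, N m; "width": finger opening in m; "gripper_force": force on a finger pad.
Only numpy, scipy, OpenCV 4.12 (cv2) and the standard library are available. Lean on these libraries where they do the work, as an engineer would, in place of code of your own. Each camera call takes 0.05 s, during which the arm holds its last target. There are 200 camera calls.

TASK

Open the peg tub with the blue lid where it stands: press the lid down at its front edge with your fingertips until the push catch lets go and the lid springs ajar, then push the lid up and back with your fingers until it stands upright or further back and stays there by itself. Nothing is to be gripped, lifted or shifted: the grey-lidded tub stays shut, and the tubs, the torch and the mug of pegs stay where they are.

Things in the scene. Friction and masses are not known exactly. Their poses are not given: they have to be found in the camera images.
- blue_tub: loose white plastic tub with a hinged blue lid, about 1.6 kg with its pegs; walls 160 mm along x, 120 mm along y, 100 mm high. Origin at the centre of its underside, z up; the hinge is along the +x (rear) side, the lid's front edge on the -x side
- blue_lid (a joint): lid hinge angle, rad: 0 shut and latched, grows as it opens upward, stop 1.75; -0.035 pressed fully down (front edge 6 mm lower). The catch lets go once pressed to about -0.025 (4 mm at the front edge, about 5 N there) and let up; a spring then lifts the lid to about 0.55, no further. Then it turns easily (1 to 2 N at its smooth, slippery edge) and stays at any angle it is left
- blue_press (a point): centre of a 26 mm white ring on the blue lid's flat upper face, mid-width, 18 mm from the front edge, 148 mm from the hinge axis, 111 mm above the shelf when shut; moves with the lid. Lid: plate 166 mm from hinge to front edge, 126 mm wide, 6 to 11 mm above the hinge plane; a solid plug under it reaches 18 mm below that plane, its front sloping back from 9 to 30 mm behind the front edge
- blue_hinge (a point): midpoint of the blue lid's hinge axis, on the tub at its rear rim, 100 mm above the shelf; axes as the tub's, the hinge axis is y
- grey_tub: second tub of the same shape with a grey lid and a like push catch, to be left shut; origin and axes as for the blue tub
- grey_lid (a joint): hinge angle of the grey lid, as for the blue one
- torch: steel torch lying on the shelf, 170 mm long along its x, 42 mm thick; origin at the underside of its middle
- mug: white ceramic mug holding clothes pegs, 80 mm across, 92 mm high, pegs to about 125 mm; handle on its +y side reaching 67 mm from the axis; origin at the centre of its underside

How it is judged:
By the outcome, as a careful person would: the job done as asked, in the order asked, and still so for the second after the job is handed in, with the robot touching nothing.
It also fails if it takes over 45 s, if anything falls off the work surface, if the arm or the gripper's body presses on something with over 40 N, if the wrist force passes 120 N, or if a joint passes its speed limit or range.

## Working session

There is one attempt and no reset: what is moved stays moved. The work goes in short steps, Python scripts to look and compute and a tool call to move; the robot and the scene stay as the last step left them, time stands still between calls to the robot, and variables do not carry over. Pictures are saved under pics/ and viewed, at most 10 in all, crops included, and the job is handed in when it is done.

Besides the shell and the picture viewer there is one more tool, called after "Request:" by a JSON object that holds its "method" and its "body", one argument or row to a line. servo_tool: Moves the arm, as the interface text tells. Its arguments: {"type":"object","properties":{"targets":{"type":"array"},"force":{"type":"number"}},"required":["targets"]}

```bash
mkdir -p pics; cat > h.py <<'E'
import numpy as np, cv2
from station import monitor, viewer, order
def K(f):
    fl=210/np.tan(np.radians(f["fovy"])/2); return np.array([[fl,0,f["cx"]],[0,fl,f["cy"]],[0,0,1]])
def ray(f,uv):
    p=cv2.undistortPoints(np.array([[uv]],float),K(f),np.array([f["k1"],0,0,0,0.])) if False else None
    k=K(f); d=np.array([(uv[0]-k[0,2])/k[0,0],(uv[1]-k[1,2])/k[1,1]]); s=d.copy()
    for _ in range(30): s=d/(1+f["k1"]*(s@s))
    R=np.array(f["R"]);t=np.array(f["t"])
    return -R.T@t, R.T@np.array([s[0],s[1],1])
def onz(f,uv,z):
    o,d=ray(f,uv); return o+d*(z-o[2])/d[2]
def proj(f,X):
    c=np.array(f["R"])@X+np.array(f["t"]); s=c[:2]/c[2]; s=s*(1+f["k1"]*(s@s)); k=K(f)
    return s*k[0,0]+k[:2,2]
def tri(fa,a,fb,b):
    o1,d1=ray(fa,a);o2,d2=ray(fb,b)
    x=np.linalg.lstsq(np.c_[d1,-d2],o2-o1,rcond=None)[0]
    p,q=o1+d1*x[0],o2+d2*x[1]; return (p+q)/2,np.linalg.norm(p-q)
E
python3 - <<'E'
from h import *
for n in("side","top"):
    f=viewer.grab_frame(n); cv2.imwrite(f"pics/{n}0.png",f["color"]); print(n,f["fovy"],f["k1"],-np.array(f["R"]).T@np.array(f["t"]))
print(monitor.get_state())
E
```

```text
side 48.18120235065843 0.008625227935796688 [ 0.42007336 -0.60846316  0.71869531]
top 48.656995668669545 -0.10418146729399164 [ 0.51307514 -0.02822528  1.02076843]
{'t': 0.1, 'q': array([ 1.60212042e+00,  3.59300378e-01,  1.11400177e-02, -3.22879253e-04,
       -1.22408930e+00, -2.88113161e-01]), 'qd': array([ 8.78673211e-05, -2.28111787e-03,  2.59695067e-06,  1.28283032e-03,
       -2.68868524e-03,  1.11662748e-03]), 'joint_efforts': array([ 1.37509596e-04, -5.84160447e+01,  2.93751454e+01,  7.01547682e+00,
        1.01305961e-02, -4.82365567e-05]), 'eef_pos': array([0.17134134, 0.65246685, 0.24771884]), 'ee_rot': array([ 3.14011297e+00, -1.21963392e-04, -2.56898915e-01]), 'force': array([0.496348  , 0.17554178, 0.78127645]), 'moment': array([-0.015412  , -0.00367152, -0.02034212]), 'gripper_force': 0.0, 'width': 0.08787425087733473}
```

View pics/top0.png

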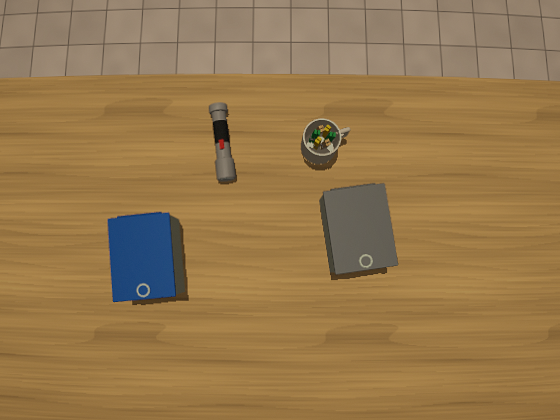

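View pics/side0.png

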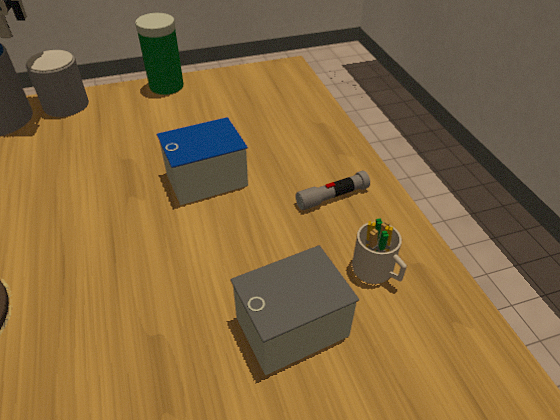

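The top view shows the blue lid around (142,257) with its ring at (143,290), and the grey lid around (360,230). The torch is at (222,143) and the mug at (321,140). In the side view the blue ring is at (172,147).

```bash
python3 - <<'E'
from h import *
F={}
for n in("side","top"):
    f=viewer.grab_frame(n); F[n]=f
    hsv=cv2.cvtColor(f["color"],cv2.COLOR_BGR2HSV)
    m=cv2.inRange(hsv,(100,150,60),(125,255,255))
    c=max(cv2.findContours(m,cv2.RETR_EXTERNAL,cv2.CHAIN_APPROX_NONE)[0],key=cv2.contourArea)
    hull=cv2.convexHull(c); fill=cv2.fillConvexPoly(np.zeros_like(m),hull,255)
    fill=cv2.erode(fill,np.ones((5,5)))
    ys,xs=np.nonzero((fill>0)&(m==0)); uv=((xs.min()+xs.max())/2,(ys.min()+ys.max())/2); F[n+'r']=uv
    q=cv2.approxPolyN(hull,4,ensure_convex=True).reshape(-1,2) if hasattr(cv2,'approxPolyN') else cv2.approxPolyDP(hull,8,True).reshape(-1,2)
    print(n,uv,(np.mean(xs),np.mean(ys)),np.ptp(xs),np.ptp(ys),'ring@.111',onz(f,uv,.111).round(4))
    P=np.array([onz(f,p,.111) for p in q]); print(q.tolist(),P.round(4).tolist(),'mean',P.mean(0).round(4))
    print([np.linalg.norm(P[i]-P[i-1]).round(4) for i in range(len(P))],[np.degrees(np.arctan2(*(P[i]-P[i-1])[[1,0]])).round(1) for i in range(len(P))])
print(tri(F['side'],F['sider'],F['top'],F['topr']))
E
```

```text
side (np.float64(171.5), np.float64(146.0)) (np.float64(171.640625), np.float64(146.359375)) 13 8 ring@.111 [0.4598 0.2317 0.111 ]
[[247, 147], [171, 167], [156, 134], [227, 117]] [[0.6117, 0.1798, 0.111], [0.4477, 0.162, 0.111], [0.4346, 0.2853, 0.111], [0.5983, 0.3033, 0.111]] mean [0.5231 0.2326 0.111 ]
[np.float64(0.1242), np.float64(0.165), np.float64(0.124), np.float64(0.1647)] [np.float64(-83.8), np.float64(-173.8), np.float64(96.0), np.float64(6.3)]
top (np.float64(142.5), np.float64(290.0)) (np.float64(142.60377358490567), np.float64(289.6792452830189)) 13 14 ring@.111 [0.46   0.2272 0.111 ]
[[175, 296], [113, 301], [107, 217], [169, 211]] [[0.4492, 0.1627, 0.111], [0.4375, 0.2857, 0.111], [0.6031, 0.304, 0.111], [0.6158, 0.1788, 0.111]] mean [0.5264 0.2328 0.111 ]
[np.float64(0.1673), np.float64(0.1235), np.float64(0.1666), np.float64(0.1258)] [np.float64(-174.5), np.float64(95.4), np.float64(6.3), np.float64(-84.2)]
(array([0.45988312, 0.22615367, 0.11497763]), np.float64(0.0006220500877555796))
```

Request:
{"method": "servo_tool", "body": {
  "targets": [
    {"angular": [0, 0, -6.9], "xyz": [0, 0, 0], "claw": 0},
    {"angular": [0, 0, -6.9], "xyz": [0, 0, 0], "claw": 0},
    {"angular": [0, 0, -6.9], "xyz": [0, 0, 0], "claw": 0},
    {"angular": [0, 0, 0], "xyz": [1.62, 3.03, 0], "claw": 0},
    {"angular": [0, 0, 0], "xyz": [1.62, 3.03, 0], "claw": 0},
    {"angular": [0, 0, 0], "xyz": [1.62, 3.03, 0], "claw": 0},
    {"angular": [0, 0, 0], "xyz": [1.62, 3.03, 0], "claw": 0},
    {"angular": [0, 0, 0], "xyz": [1.62, 3.03, 0], "claw": 0},
    {"angular": [0, 0, 0], "xyz": [1.62, 3.03, 0], "claw": 0},
    {"angular": [0, 0, 0], "xyz": [1.62, 3.03, 0], "claw": 0},
    {"angular": [0, 0, 0], "xyz": [1.62, 3.03, 0], "claw": 0},
    {"angular": [0, 0, 0], "xyz": [1.62, 3.03, 0], "claw": 0},
    {"angular": [0, 0, 0], "xyz": [1.62, 3.03, 0], "claw": 0},
    {"angular": [0, 0, 0], "xyz": [1.62, 3.03, 0], "claw": 0},
    {"angular": [0, 0, 0], "xyz": [1.62, 3.03, 0], "claw": 0},
    {"angular": [0, 0, 0], "xyz": [1.62, 3.03, 0], "claw": 0},
    {"angular": [0, 0, 0], "xyz": [1.62, 3.03, 0], "claw": 0},
    {"angular": [0, 0, 0], "xyz": [1.62, 3.03, 0], "claw": 0}
  ]
}}

```text
t: 2.0
eef_pos: [0.461, 0.2249, 0.2487]
ee_rot: [-3.141, -0.0, 0.105]
force: [0.7, 0.1, 0.5]
width: 0.0004
gripper_force: 0.0
```

Request:
{"method": "servo_tool", "body": {
  "targets": [
    {"angular": [0, 0, 0], "xyz": [-0.2, 0, 2.5], "claw": 0},
    {"angular": [0, 0, 0], "xyz": [0, 0, 2.5], "claw": 0},
    {"angular": [0, 0, 0], "xyz": [0, 0, 2.5], "claw": 0},
    {"angular": [0, 0, 0], "xyz": [0, 0, 2.0], "claw": 0},
    {"angular": [0, 0, 0], "xyz": [0, 0, 1.0], "claw": 0},
    {"angular": [0, 0, 0], "xyz": [0, 0, 0], "claw": 0},
    {"angular": [0, 0, 0], "xyz": [0, 0, 0], "claw": 0}
  ]
}}

```text
t: 2.7
eef_pos: [0.4589, 0.2263, 0.1442]
ee_rot: [-3.141, -0.001, 0.105]
force: [0.0, 0.2, 0.6]
width: 0.0005
gripper_force: 0.0
```

```bash
python3 - <<'E'
from h import *
a=viewer.grab_frame("side")["color"];b=viewer.grab_frame("top")["color"]
cv2.imwrite("pics/p1.png",np.hstack([cv2.resize(a[60:260,60:310],None,fx=1.6,fy=1.6),cv2.resize(b[150:350,40:290],None,fx=1.6,fy=1.6)]))
E
```

```text
(no output)
```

View pics/p1.png

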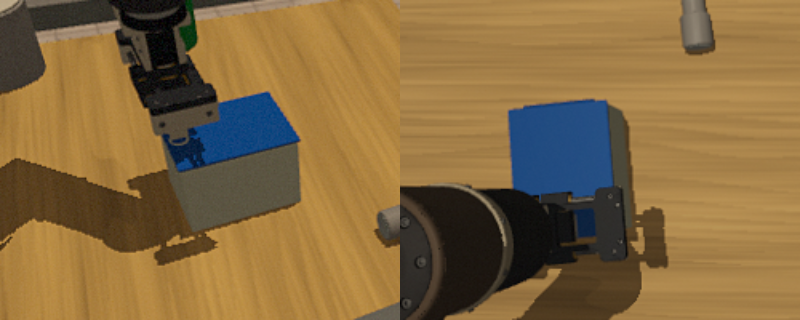

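The fingertips are over the front-edge ring (left crop, about (180,143)), about 11 mm above the lid. I'll press gently now.

Request:
{"method": "servo_tool", "body": {
  "targets": [
    {"angular": [0, 0, 0], "xyz": [0, 0, 0.5], "claw": 0},
    {"angular": [0, 0, 0], "xyz": [0, 0, 0.3], "claw": 0},
    {"angular": [0, 0, 0], "xyz": [0, 0, 0.2], "claw": 0},
    {"angular": [0, 0, 0], "xyz": [0, 0, 0.1], "claw": 0},
    {"angular": [0, 0, 0], "xyz": [0, 0, 0.1], "claw": 0},
    {"angular": [0, 0, 0], "xyz": [0, 0, 0.1], "claw": 0},
    {"angular": [0, 0, 0], "xyz": [0, 0, 0], "claw": 0}
  ]
}}

```text
t: 3.5
eef_pos: [0.4585, 0.2259, 0.131]
ee_rot: [3.142, -0.0, 0.105]
force: [-3.7, -0.1, 5.3]
width: 0.0002
gripper_force: 2.9
```

Request:
{"method": "servo_tool", "body": {
  "targets": [
    {"angular": [0, 0, 0], "xyz": [0, 0, 0.1], "claw": 0},
    {"angular": [0, 0, 0], "xyz": [0, 0, 0.1], "claw": 0},
    {"angular": [0, 0, 0], "xyz": [0, 0, 0], "claw": 0}
  ]
}}

```text
t: 3.8
eef_pos: [0.4585, 0.2259, 0.1291]
ee_rot: [3.142, -0.0, 0.105]
force: [-1.8, -0.3, 5.9]
width: 0.0008
gripper_force: 3.1
```

Request:
{"method": "servo_tool", "body": {
  "targets": [
    {"angular": [0, 0, 0], "xyz": [0, 0, 0.1], "claw": 0},
    {"angular": [0, 0, 0], "xyz": [0, 0, 0], "claw": 0}
  ]
}}

```text
t: 4.0
eef_pos: [0.4586, 0.226, 0.1282]
ee_rot: [-3.142, -0.0, 0.105]
force: [-3.9, -0.9, 7.4]
width: 0.0004
gripper_force: 3.8
```

Now I'll let up, clear the lid upward, then look.

Request:
{"method": "servo_tool", "body": {
  "targets": [
    {"angular": [0, 0, 0], "xyz": [0, 0, -0.5], "claw": 0},
    {"angular": [0, 0, 0], "xyz": [-0.5, 0, -1.5], "claw": 0},
    {"angular": [0, 0, 0], "xyz": [-0.5, 0, -2.5], "claw": 0},
    {"angular": [0, 0, 0], "xyz": [-0.5, 0, -2.5], "claw": 0},
    {"angular": [0, 0, 0], "xyz": [-0.5, 0, -2.5], "claw": 0},
    {"angular": [0, 0, 0], "xyz": [-1, 0, -1], "claw": 0},
    {"angular": [0, 0, 0], "xyz": [-1, 0, 0], "claw": 0},
    {"angular": [0, 0, 0], "xyz": [0, 0, 0], "claw": 0}
  ]
}}

```text
t: 4.8
eef_pos: [0.4172, 0.2212, 0.2318]
ee_rot: [-3.142, 0.001, 0.105]
force: [-0.4, 0.6, -0.6]
width: 0.0005
gripper_force: 0.0
```

```bash
python3 - <<'E'
from h import *
a=viewer.grab_frame("side")["color"];b=viewer.grab_frame("top")["color"]
cv2.imwrite("pics/p2.png",np.hstack([cv2.resize(a[60:260,60:310],None,fx=1.6,fy=1.6),cv2.resize(b[150:350,40:290],None,fx=1.6,fy=1.6)]))
E
```

```text
(no output)
```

View pics/p2.png

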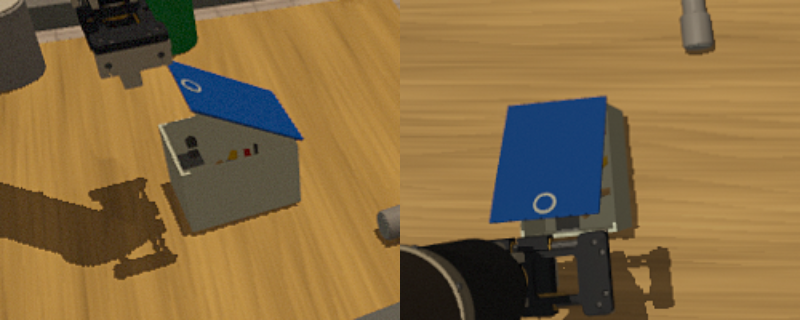

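The lid is ajar at about 0.55 rad, its front edge at left crop (175,65), and the fingers are clear in front of it. Next I'll bring the tips below the edge and push.

Request:
{"method": "servo_tool", "body": {
  "targets": [
    {"angular": [0, 0, 0], "xyz": [0, 0, 2.0], "claw": 0},
    {"angular": [0, 0, 0], "xyz": [0, 0, 2.0], "claw": 0},
    {"angular": [0, 0, 0], "xyz": [1.5, 0, 0], "claw": 0},
    {"angular": [0, 0, 0], "xyz": [1.5, 0, 0], "claw": 0},
    {"angular": [0, 0, 0], "xyz": [1.0, 0, 0], "claw": 0},
    {"angular": [0, 0, 0], "xyz": [0.7, 0, -0.5], "claw": 0},
    {"angular": [0, 0, 0], "xyz": [0.7, 0, -0.5], "claw": 0},
    {"angular": [0, 0, 0], "xyz": [0.7, 0, -0.5], "claw": 0},
    {"angular": [0, 0, 0], "xyz": [0.7, 0, -0.5], "claw": 0},
    {"angular": [0, 0, 0], "xyz": [0, 0, 0], "claw": 0}
  ]
}}

```text
t: 5.9
eef_pos: [0.4866, 0.2287, 0.2142]
ee_rot: [-3.142, 0.001, 0.104]
force: [-13.2, -0.3, 11.5]
width: 0.0006
gripper_force: 10.3
```

```bash
python3 - <<'E'
from h import *
a=viewer.grab_frame("side")["color"];b=viewer.grab_frame("top")["color"]
cv2.imwrite("pics/p3.png",np.hstack([cv2.resize(a[60:260,60:310],None,fx=1.6,fy=1.6),cv2.resize(b[150:350,40:290],None,fx=1.6,fy=1.6)]))
E
```

```text
(no output)
```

View pics/p3.png

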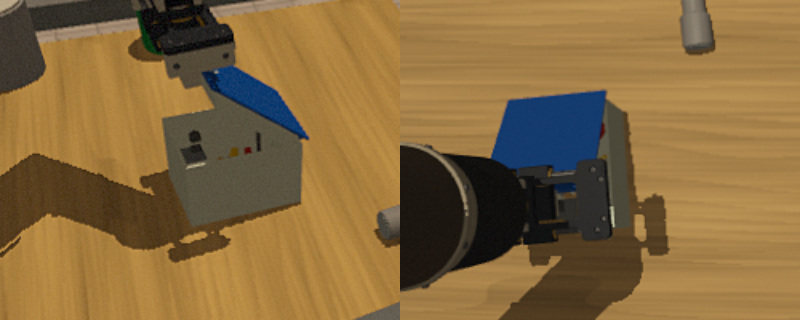

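The lid edge is caught under the finger's step (13 N horizontal). I'll back off and check that the tub hasn't shifted.

Request:
{"method": "servo_tool", "body": {
  "targets": [
    {"angular": [0, 0, 0], "xyz": [-0.7, 0, 0.3], "claw": 0},
    {"angular": [0, 0, 0], "xyz": [-1.5, 0, 0.3], "claw": 0},
    {"angular": [0, 0, 0], "xyz": [-2, 0, 0], "claw": 0},
    {"angular": [0, 0, 0], "xyz": [-2, 0, 0], "claw": 0},
    {"angular": [0, 0, 0], "xyz": [-1, 0, 0], "claw": 0},
    {"angular": [0, 0, 0], "xyz": [0, 0, 0], "claw": 0}
  ]
}}

```text
t: 6.6
eef_pos: [0.4147, 0.2215, 0.2074]
ee_rot: [-3.141, -0.001, 0.105]
force: [0.2, 0.1, 1.0]
width: 0.0006
gripper_force: 0.0
```

```bash
cat > lid.py <<'E'
from h import *
F={}
for n in("side","top"):
    f=viewer.grab_frame(n); F[n]=f
    hsv=cv2.cvtColor(f["color"],cv2.COLOR_BGR2HSV)
    m=cv2.inRange(hsv,(100,150,30),(125,255,255))
    c=max(cv2.findContours(m,cv2.RETR_EXTERNAL,cv2.CHAIN_APPROX_NONE)[0],key=cv2.contourArea)
    q=cv2.approxPolyN(cv2.convexHull(c),4,ensure_convex=True).reshape(-1,2)
    # order by projecting corner guesses: print raw
    print(n,q.tolist(),[onz(f,p,.106).round(4).tolist() for p in q])
E
python3 - <<'E'
from lid import *
a=F["side"]["color"];b=F["top"]["color"]
cv2.imwrite("pics/p4.png",np.hstack([cv2.resize(a[40:280,60:310],None,fx=1.6,fy=1.6),cv2.resize(b[110:350,40:290],None,fx=1.6,fy=1.6)]))
E
```

```text
side [[229, 117], [251, 149], [186, 118], [166, 84]] [[0.6042, 0.3095, 0.106], [0.6195, 0.1769, 0.106], [0.5089, 0.3351, 0.106], [0.4884, 0.5017, 0.106]]
top [[161, 275], [91, 280], [107, 216], [168, 209]] [[0.4895, 0.1925, 0.106], [0.4776, 0.3336, 0.106], [0.6056, 0.3059, 0.106], [0.6203, 0.1821, 0.106]]
```

View pics/p4.png

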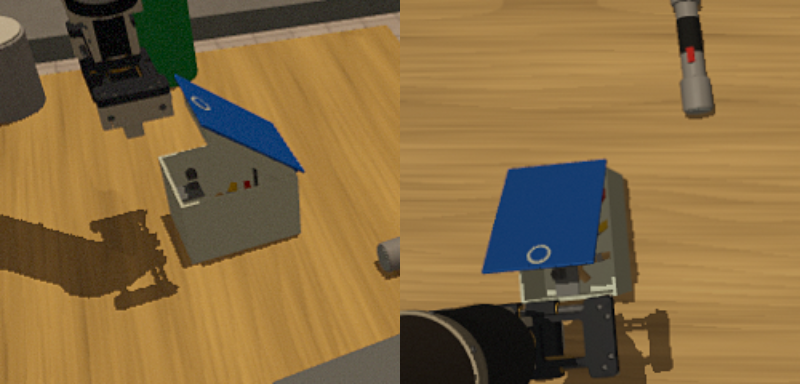

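The lid stays at about 0.7 rad, with its front edge at left crop (178,78) to (207,145). The tub appears unmoved to within a pixel or two. I'll tilt the tool so the tips lead under the lid.

Request:
{"method": "servo_tool", "body": {
  "targets": [
    {"angular": [0, 8, 0], "xyz": [0, 0, 0], "claw": 0},
    {"angular": [0, 8, 0], "xyz": [0, 0, 0], "claw": 0},
    {"angular": [0, 8, 0], "xyz": [0, 0, 0], "claw": 0},
    {"angular": [0, 8, 0], "xyz": [0, 0, 0], "claw": 0},
    {"angular": [0, 8, 0], "xyz": [0, 0, 0], "claw": 0},
    {"angular": [0, 8, 0], "xyz": [0, 0, 0], "claw": 0},
    {"angular": [0, 0, 0], "xyz": [0, 0, 0], "claw": 0}
  ]
}}

```text
t: 7.4
eef_pos: [0.4503, 0.2568, 0.2888]
ee_rot: [3.093, -0.683, 0.107]
force: [0.3, -0.3, 0.3]
width: 0.0005
gripper_force: 0.0
```

```bash
python3 - <<'E'
from lid import *
s=monitor.get_state(); print(s['q'].round(3),s['eef_pos'],s['ee_rot'])
A=tri(F['side'],(186,118),F['top'],(161,275));B=tri(F['side'],(166,84),F['top'],(91,280));print(A,B)
H=(tri(F['side'],(251,149),F['top'],(168,209)),tri(F['side'],(229,117),F['top'],(107,216)));print(H)
E
```

```text
side [[229, 116], [251, 150], [186, 118], [167, 85]] [[0.6052, 0.3135, 0.106], [0.6186, 0.1736, 0.106], [0.5089, 0.3351, 0.106], [0.4901, 0.496, 0.106]]
top [[161, 274], [91, 280], [107, 216], [168, 209]] [[0.4915, 0.1925, 0.106], [0.4776, 0.3336, 0.106], [0.6056, 0.3059, 0.106], [0.6203, 0.1821, 0.106]]
[ 1.12  -0.192 -1.015  1.05  -0.698 -0.282] [0.44941235 0.25411249 0.28528023] [ 3.09116685 -0.67597893  0.1049961 ]
(array([0.49264454, 0.16588754, 0.21592623]), np.float64(0.0006232118489065481)) (array([0.47870006, 0.28755878, 0.223701  ]), np.float64(0.006946312628185105))
((array([0.62100037, 0.18319409, 0.1011254 ]), np.float64(0.000207543424191684)), (array([0.60433034, 0.3050426 , 0.10886262]), np.float64(0.0020156043036762385)))
```

Request:
{"method": "servo_tool", "body": {
  "targets": [
    {"angular": [1.4, -7, 0], "xyz": [0, 0, 0], "claw": 0},
    {"angular": [1.4, -7, 0], "xyz": [0, 0, 0], "claw": 0},
    {"angular": [0, 0, 0], "xyz": [-1.35, 1.5, -0.63], "claw": 0},
    {"angular": [0, 0, 0], "xyz": [-1.35, 1.4, -0.63], "claw": 0},
    {"angular": [0, 0, 0], "xyz": [0, 0, 0], "claw": 0}
  ]
}}

```text
t: 8.0
eef_pos: [0.4242, 0.2183, 0.2848]
ee_rot: [3.13, -0.477, 0.093]
force: [0.7, 0.2, -0.5]
width: 0.0007
gripper_force: 0.0
```

```bash
cat > st.py <<'E'
from h import *
from scipy.spatial.transform import Rotation as Ro
s=monitor.get_state(); p=s['eef_pos']; d=p-np.array([.607,.2415,0]); c,n=np.cos(.105),np.sin(.105)
R=Ro.from_euler('xyz',s['ee_rot']); z=R.apply([0,0,1])
print('q',s['q'].round(2),'s,lat,z mm',((d[0]*c+d[1]*n)*1e3).round(1),((-d[0]*n+d[1]*c)*1e3).round(1),(p[2]*1e3).round(1),'tilt',np.degrees(np.arctan2(z[0]*c+z[1]*n,-z[2])).round(1),'rot',s['ee_rot'].round(3),'F',s['force'].round(1))
E
python3 st.py
```

```text
q [ 1.17 -0.25 -0.87  0.6  -0.82  0.11] s,lat,z mm -184.2 -3.9 284.8 tilt 27.3 rot [ 3.13  -0.477  0.093] F [ 0.7  0.2 -0.5]
```

Request:
{"method": "servo_tool", "body": {
  "targets": [
    {"angular": [0, 0, 0], "xyz": [-0.6, 0, 2.35], "claw": 0},
    {"angular": [0, 0, 0], "xyz": [-0.6, 0, 2.35], "claw": 0},
    {"angular": [0, 0, 0], "xyz": [-0.6, 0, 2.35], "claw": 0},
    {"angular": [0, 0, 0], "xyz": [0, 0, 0], "claw": 0}
  ]
}}

```text
t: 8.4
eef_pos: [0.4414, 0.2188, 0.2114]
ee_rot: [3.125, -0.475, 0.095]
force: [-0.2, -1.2, 0.6]
width: 0.0005
gripper_force: 0.0
```

```bash
python3 st.py; python3 - <<'E'
from h import *
a=viewer.grab_frame("side")["color"];b=viewer.grab_frame("top")["color"]
cv2.imwrite("pics/p5.png",np.hstack([cv2.resize(a[40:240,60:310],None,fx=1.6,fy=1.6),cv2.resize(b[150:350,40:290],None,fx=1.6,fy=1.6)]))
E
```

```text
q [ 1.04 -0.14 -1.01  0.79 -0.57 -0.03] s,lat,z mm -167.0 -5.3 211.4 tilt 27.2 rot [ 3.125 -0.475  0.095] F [-0.2 -1.2  0.6]
```

View pics/p5.png

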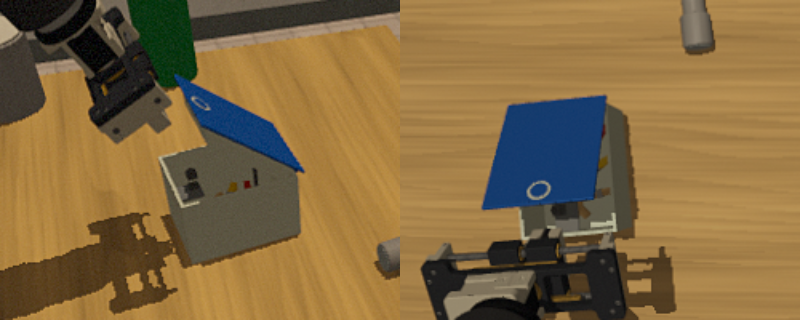

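The fingertips point at the gap under the lid edge (left crop, tip about (165,125), edge (190,110)). I'll go down and forward to get under the plug.

Request:
{"method": "servo_tool", "body": {
  "targets": [
    {"angular": [0, 0, 0], "xyz": [0.5, -0.2, 1.3], "claw": 0},
    {"angular": [0, 0, 0], "xyz": [0.15, -0.2, 1.3], "claw": 0},
    {"angular": [0, 0, 0], "xyz": [0, 0, 1.3], "claw": 0},
    {"angular": [0, 0, 0], "xyz": [0, 0, 0], "claw": 0}
  ]
}}

```text
t: 8.9
eef_pos: [0.4688, 0.2293, 0.1894]
ee_rot: [3.128, -0.472, 0.094]
force: [0.4, -1.0, 0.2]
width: 0.0008
gripper_force: 0.0
```

```bash
python3 st.py
```

```text
q [ 0.94 -0.05 -1.01  0.91 -0.46 -0.08] s,lat,z mm -138.7 2.3 189.4 tilt 27.1 rot [ 3.128 -0.472  0.094] F [ 0.4 -1.   0.2]
```

Request:
{"method": "servo_tool", "body": {
  "targets": [
    {"angular": [0, 0, 0], "xyz": [0.55, 0, 0.6], "claw": 0},
    {"angular": [0, 0, 0], "xyz": [0.6, 0, -0.2], "claw": 0},
    {"angular": [0, 0, 0], "xyz": [0.6, 0, -0.2], "claw": 0},
    {"angular": [0, 0, 0], "xyz": [0.6, 0, -0.2], "claw": 0},
    {"angular": [0, 0, 0], "xyz": [0, 0, 0], "claw": 0}
  ]
}}

```text
t: 9.4
eef_pos: [0.4894, 0.2315, 0.2006]
ee_rot: [3.129, -0.473, 0.094]
force: [-0.4, 0.1, -0.7]
width: 0.0007
gripper_force: 0.0
```

```bash
python3 st.py; python3 - <<'E'
from h import *
a=viewer.grab_frame("side")["color"];b=viewer.grab_frame("top")["color"]
cv2.imwrite("pics/p6.png",np.hstack([cv2.resize(a[40:240,60:310],None,fx=1.6,fy=1.6),cv2.resize(b[150:350,40:290],None,fx=1.6,fy=1.6)]))
E
```

```text
q [ 0.92 -0.03 -0.96  0.86 -0.47  0.  ] s,lat,z mm -118.0 2.4 200.6 tilt 27.1 rot [ 3.129 -0.473  0.094] F [-0.4  0.1 -0.7]
```

View pics/p6.png

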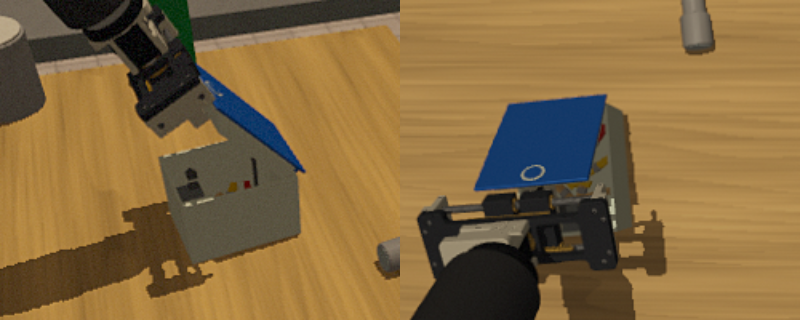

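The lid has risen to about 0.9 rad, with almost no force, and the tips are under it. I'll keep following the arc.

Request:
{"method": "servo_tool", "body": {
  "targets": [
    {"angular": [0, 0, 0], "xyz": [0.7, 0, -0.15], "claw": 0},
    {"angular": [0, 0, 0], "xyz": [0.7, 0, -0.15], "claw": 0},
    {"angular": [0, 0, 0], "xyz": [0.7, 0, -0.15], "claw": 0},
    {"angular": [0, 0, 0], "xyz": [0.6, 0, -0.15], "claw": 0},
    {"angular": [0, 0, 0], "xyz": [0, 0, 0], "claw": 0}
  ]
}}

```text
t: 10.0
eef_pos: [0.5107, 0.2335, 0.2177]
ee_rot: [3.129, -0.473, 0.094]
force: [-0.3, 0.1, -0.7]
width: 0.0005
gripper_force: 0.0
```

```bash
python3 st.py
```

```text
q [ 0.91 -0.02 -0.88  0.77 -0.51  0.11] s,lat,z mm -96.6 2.1 217.7 tilt 27.1 rot [ 3.129 -0.473  0.094] F [-0.3  0.1 -0.7]
```

Request:
{"method": "servo_tool", "body": {
  "targets": [
    {"angular": [0, 0, 0], "xyz": [0.67, 0, 0], "claw": 0},
    {"angular": [0, 0, 0], "xyz": [0.67, 0, 0], "claw": 0},
    {"angular": [0, 0, 0], "xyz": [0.67, 0, 0], "claw": 0},
    {"angular": [0, 0, 0], "xyz": [0.67, 0, 0], "claw": 0},
    {"angular": [0, 0, 0], "xyz": [0.66, 0, 0.14], "claw": 0},
    {"angular": [0, 0, 0], "xyz": [0.66, 0, 0.14], "claw": 0},
    {"angular": [0, 0, 0], "xyz": [0.66, 0, 0.14], "claw": 0},
    {"angular": [0, 0, 0], "xyz": [0.66, 0, 0.14], "claw": 0},
    {"angular": [0, 0, 0], "xyz": [0, 0, 0], "claw": 0}
  ]
}}

```text
t: 10.9
eef_pos: [0.5605, 0.2378, 0.2364]
ee_rot: [3.128, -0.472, 0.094]
force: [-0.6, -0.5, 0.2]
width: 0.0003
gripper_force: 0.0
```

```bash
python3 st.py; python3 - <<'E'
from h import *
a=viewer.grab_frame("side")["color"];b=viewer.grab_frame("top")["color"]
cv2.imwrite("pics/p7.png",np.hstack([cv2.resize(a[20:240,60:310],None,fx=1.6,fy=1.6),cv2.resize(b[130:350,40:290],None,fx=1.6,fy=1.6)]))
E
```

```text
q [ 0.85  0.04 -0.76  0.69 -0.53  0.26] s,lat,z mm -46.7 1.2 236.4 tilt 27.0 rot [ 3.128 -0.472  0.094] F [-0.6 -0.5  0.2]
```

View pics/p7.png

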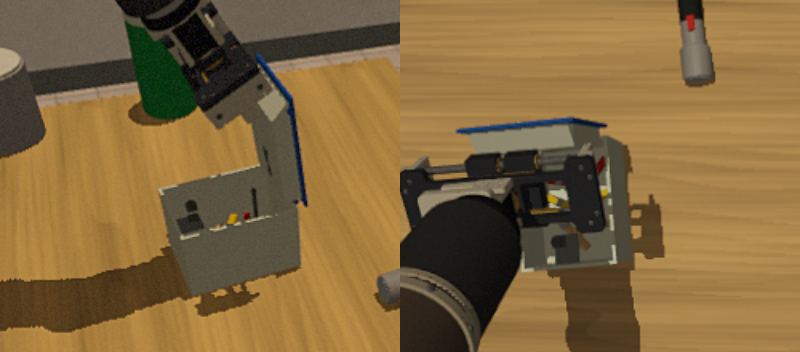

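The lid is nearly upright, its edge running from (260,55) to (305,205) in the left crop. I'll push it a little past vertical.

Request:
{"method": "servo_tool", "body": {
  "targets": [
    {"angular": [0, 0, 0], "xyz": [0.45, 0, 0.22], "claw": 0},
    {"angular": [0, 0, 0], "xyz": [0.45, 0, 0.22], "claw": 0},
    {"angular": [0, 0, 0], "xyz": [0.45, 0, 0.22], "claw": 0},
    {"angular": [0, 0, 0], "xyz": [0.45, 0, 0.22], "claw": 0},
    {"angular": [0, 0, 0], "xyz": [0, 0, 0], "claw": 0}
  ]
}}

```text
t: 11.5
eef_pos: [0.5802, 0.2394, 0.2364]
ee_rot: [3.128, -0.472, 0.094]
force: [0.2, -0.2, 0.1]
width: 0.0005
gripper_force: 0.0
```

```bash
python3 st.py
```

```text
q [ 0.82  0.07 -0.72  0.67 -0.52  0.3 ] s,lat,z mm -26.8 0.7 236.4 tilt 27.0 rot [ 3.128 -0.472  0.094] F [ 0.2 -0.2  0.1]
```

Next I'll retreat straight back and up, then check.

Request:
{"method": "servo_tool", "body": {
  "targets": [
    {"angular": [0, 0, 0], "xyz": [-0.9, 0, -0.46], "claw": 0},
    {"angular": [0, 0, 0], "xyz": [-1.8, 0, -0.92], "claw": 0},
    {"angular": [0, 0, 0], "xyz": [-1.8, 0, -0.92], "claw": 0},
    {"angular": [0, 0, 0], "xyz": [-1.8, 0, -0.92], "claw": 0},
    {"angular": [0, 0, 0], "xyz": [-0.9, 0, -3], "claw": 0},
    {"angular": [0, 0, 0], "xyz": [0, 0, -3], "claw": 0},
    {"angular": [0, 0, 0], "xyz": [0, 0, -2], "claw": 0},
    {"angular": [0, 0, 0], "xyz": [0, 0, 0], "claw": 0}
  ]
}}

```text
t: 12.3
eef_pos: [0.4642, 0.2309, 0.3068]
ee_rot: [3.133, -0.475, 0.094]
force: [-0.2, 0.3, 0.8]
width: 0.0001
gripper_force: 0.0
```

```bash
python3 st.py; python3 - <<'E'
from h import *
a=viewer.grab_frame("side")["color"];b=viewer.grab_frame("top")["color"]
cv2.imwrite("pics/p8.png",cv2.resize(np.hstack([a,b]),(800,300),interpolation=cv2.INTER_AREA))
cv2.imwrite("pics/p8.png",np.hstack([a[20:340,60:450],b[80:400,40:440]]))
o=cv2.imread("pics/side0.png"); o2=cv2.imread("pics/top0.png")
# grey-lid/mug/torch regions and tub-base changes
for n,x,y,r in(("side",a,o,(slice(160,380),slice(225,420))),("top",b,o2,(slice(90,290),slice(200,420)))):
    print(n,(cv2.absdiff(x,y)[r].max(2)>40).sum())
E
```

```text
q [ 1.08 -0.18 -0.76  0.56 -0.81  0.23] s,lat,z mm -143.2 4.4 306.8 tilt 27.2 rot [ 3.133 -0.475  0.094] F [-0.2  0.3  0.8]
side 28
top 0
```

View pics/p8.png

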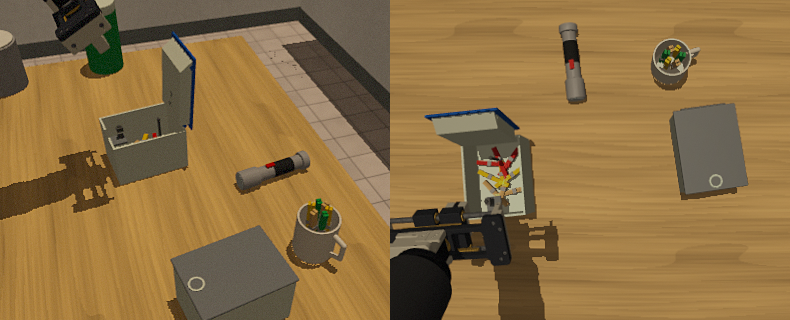

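```bash
python3 - <<'E'
from lid import *
s,t=F['side'],F['top']
for n in('side','top'):
    f=F[n]; c,d=np.cos(.105),np.sin(.105)
    for th in(1.4,1.5,1.57,1.65,1.72):
        o=[]
        for lat in(-63,63):
          for h in (6,11):
            a=166; S=(-a*np.cos(th)+h*np.sin(th))/1e3; Z=.1+(a*np.sin(th)+h*np.cos(th))/1e3; L=lat/1e3
            o.append(proj(f,np.array([.607+S*c-L*d,.2415+S*d+L*c,Z])).round(1).tolist())
        print(n,th,o)
# tub base shift: compare front-wall near-bottom area between first and current side image
o=cv2.imread("pics/side0.png"); g=lambda im:np.float32(cv2.cvtColor(im,cv2.COLOR_BGR2GRAY)[165:205,185:255])
print(cv2.phaseCorrelate(g(o),g(s["color"])))
E
```

```text
side [[255, 79], [251, 156], [231, 56], [232, 50]] [[0.7103, 0.4592, 0.106], [0.6129, 0.1537, 0.106], [0.682, 0.6, 0.106], [0.6935, 0.6341, 0.106]]
top [[170, 209], [80, 199], [73, 195], [146, 188]] [[0.6203, 0.1781, 0.106], [0.6399, 0.364, 0.106], [0.6481, 0.3792, 0.106], [0.6626, 0.2282, 0.106]]
side 1.4 [[233.6, 84.1], [236.0, 83.2], [212.2, 55.2], [214.4, 54.4]]
side 1.5 [[241.8, 81.7], [244.2, 81.0], [219.8, 53.1], [222.1, 52.5]]
side 1.57 [[247.5, 80.4], [250.0, 79.9], [225.1, 52.1], [227.4, 51.6]]
side 1.65 [[254.0, 79.5], [256.4, 79.2], [231.2, 51.4], [233.4, 51.1]]
side 1.72 [[259.6, 79.1], [262.0, 79.0], [236.4, 51.2], [238.7, 51.1]]
top 1.4 [[149.3, 215.1], [149.0, 212.1], [75.4, 222.6], [75.1, 219.6]]
top 1.5 [[148.4, 205.1], [148.1, 202.1], [74.6, 212.7], [74.3, 209.7]]
top 1.57 [[147.9, 198.2], [147.7, 195.2], [74.2, 205.8], [74.1, 202.9]]
top 1.65 [[147.6, 190.4], [147.4, 187.5], [74.1, 198.1], [74.1, 195.2]]
top 1.72 [[147.4, 183.8], [147.3, 181.0], [74.2, 191.5], [74.3, 188.7]]
((0.8391018455189183, -0.7454423677821644), 0.45198371824291017)
```

```bash
python3 -c "
from station import order
print(order.job_done())"
```

```text
the job is handed in; nothing more can be done
None
```

The blue tub is open: its lid stands by itself slightly past upright (about 1.65 rad), the grey tub, torch and mug are undisturbed, but one push caught the lid edge at about 13 N and may have nudged the blue tub 2–3 mm; I handed the job in at about 12.5 s.

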